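# Shake the returned parts tins and sort out the empty ones

## Robot

A 7-joint arm with a two-finger parallel gripper is mounted at the origin on the work surface. World frame = base frame: x ahead of the robot, y to its left, z up, the work surface at z = 0. Lengths are in mm, angles in rad, forces in N, time in s.
With the tool pointing down it reaches from about 400 to 875 mm from the base axis. Payload 6.5 kg.
Tool frame: the origin (TCP) lies midway between the tips of the shut fingers; the grasp point (between the pads) lies 19 mm behind it; z points along the fingers, y is the line along which they close (so a half turn about z gives the same grasp; the last joint's range is limited). The gripper opens to 85 mm and grips with 20 to 120 N. Pads are 22 mm wide; open, the fingers measure 114 mm over their backs; the gripper's body (76 mm by 85 mm) begins 54 mm behind the grasp point. The pads swing forward as they close: fully open they stand 13 mm farther back than shut.
Start: joints at [1.176, 0.536, -0.004, 1.538, 0.003, 1.067, -0.071], TCP at [209.885, -615.173, 231.29] pointing down, gripper open.
Joint ranges: [-2.7, 2.7], [-0.37, 2.16], [-1.27, 1.26], [0.24, 2.4], [-1.31, 4.45], [0.19, 1.91], [-2.76, 2.76]. Speed limits (rad/s): [2.39, 2.39, 3.14, 3.14, 3.14, 3.14, 3.14].

## Interface

Orientations are given as a unit quaternion [x, y, z, w].
In Python, from plant import sensors, optics, robot gives the robot as it stands. The module is installed in compiled form; this text tells all that it offers.
- The arm moves only by the tool arm_command, never from a script. Its argument "commands" is a list of rows, each a list of 5 numbers: the shift along the tool's x, y, z in mm, then the turn about the tool's z in rad, then the finger opening in mm, from 0 to 85.4. In form: [[tx, ty, tz, turn, grip], ...]. A call has 1 to 12 rows; each row shifts and turns the commanded pose from where the row before left it, along the tool's axes as they then stand; what a row does not reach is not made up. A row lasts 1/12 s, in which the tool goes at most 41.7 mm and 7.16 degrees, less where a joint would pass 70% of its speed; a pose out of reach is approached as far as the arm can. A call with a gripper value outside its range is refused whole. The fingers move at their own pace and stop on an object; "newtons" is the grip in N (left out, the last holds). Time passes only in rows, so rows that do not move let the fingers close. It gives the time, the measured TCP pose, the force, the opening and the grip force at its end, in the units of the state.
- sensors.observe(): the state, without advancing time (a new reading comes with each control period).
- optics.read_camera(name): name is "scene" or "top"; returns a dict with "color" (384x512x3 uint8, red, green, blue), "fx", "fy", "cx", "cy" (pixels), "k1" (the pictures are not rectified: a ray, as slopes to the right and down, at radius r is drawn at 1 + k1 r^2 times it, then the intrinsics apply), "R" (3x3) and "t" (3): a world point X has camera coordinates R X + t. Camera axes: x right, y down, z forward; pixel columns grow to the right and rows downward; lengths in mm; the calibration is good to about 2 mm. A picture is of the moment at which its call begins. There is no depth.
- robot.hand_in(): hands the job in; it is judged then, once.
The state is a dict: "time_s": time; "joint_pos": joint angles; "joint_vel": joint speeds; "tau": joint torques, N m; "position": TCP position; "eef_rot": TCP orientation; "ft_force": force on the tool from outside, world axes, zero at the start; "ft_torque": the same for the moment, N m; "grip_width": finger opening in mm; "finger_force": force on a finger pad.
Only numpy, scipy, OpenCV 4.12 (cv2) and the standard library are available. Lean on these libraries where they do the work, as an engineer would, in place of code of your own. Each camera call takes 0.05 s, during which the arm holds its last target. There are 200 camera calls.

## Task

Three closed parts tins have come back to the sloped rack, and nobody knows which are really empty: one or two of them still hold a steel ball. Working from left to right, lift each tin clear and shake it to feel by weight or rattle whether anything is inside; stand each empty tin upright in the flat tray, and set each one that still holds a ball back on the rack, sitting flat on the sloped bed behind the lip. Set the tins down without dropping them, and leave the spanner, jar and dish alone.

Things in the scene. Friction and masses are not known exactly. Their poses are not given: they have to be found in the camera images.
- tin_left: Closed round parts tin, aluminium, black lid that stays on; the leftmost of three alike in the rack seen from the robot (left = +y). Diameter 56 mm, height 64 mm. Origin: centre of the underside; z up through the lid, leaning 30 deg to the robot. Empty 90-130 g; a hidden loose 34 mm steel ball adds 160 g and can roll 8 mm off centre and move 20 mm along z. Grip across the diameter, 40 mm above the foot.
- tin_middle: Closed round parts tin, aluminium, black lid that stays on; the middle one of three alike in the rack seen from the robot (left = +y). Diameter 56 mm, height 64 mm. Origin: centre of the underside; z up through the lid, leaning 30 deg to the robot. Empty 90-130 g; a hidden loose 34 mm steel ball adds 160 g and can roll 8 mm off centre and move 20 mm along z. Grip across the diameter, 40 mm above the foot.
- tin_right: Closed round parts tin, aluminium, black lid that stays on; the rightmost of three alike in the rack seen from the robot (left = +y). Diameter 56 mm, height 64 mm. Origin: centre of the underside; z up through the lid, leaning 30 deg to the robot. Empty 90-130 g; a hidden loose 34 mm steel ball adds 160 g and can roll 8 mm off centre and move 20 mm along z. Grip across the diameter, 40 mm above the foot.
- rack: Fixed grey rack; its flat bed slopes 30 deg, low edge towards the robot (rack -x) with a lip 12 mm high that stops the tins. Origin: on the table under the foot centre of a tin seated in the middle place; x away from the robot (uphill), y along the row to the left, z up. Bed free for tins from y = -165 to 180 mm; a closed box 44 mm wide, 45 mm high is fixed on the bed at y = 205 mm.
- seat (a point): Foot centre of a tin in the rack's middle place: rack x 0, y 0, z 40 mm, axes as the rack's. The row runs along y: the places are at about +105, 0, -105 mm, seated foot centres all at x = 0, z = 40 mm of the rack, tin axes along (-0.5, 0, 0.866) of the rack, touching the lip. A tin put back up to 15 mm farther uphill also stays, and clears the lip; one put on the lip does not sit flat.
- lamp (a point): Middle of the underside of a fixed lamp bar that runs along y over the tins: 500 mm long, 30 mm wide, 24 mm high, underside 190 mm above the table, 20 mm uphill (x) of the tins' foot centres, on posts at rack y = -205 and 262 mm. A gripper coming straight down hits it; one leaning 30 deg, coming along the tin's axis from the robot's side, passes with the bar's middle 90 mm off its centre line.
- tray: Fixed open grey plastic tray for empties, 120 mm (x) by 230 mm (y), 20 mm high, walls and floor 4 mm thick. Origin: centre of its underside; y is its long side. Lies between the rack and the robot. Two tins stand in it side by side with room for fingers at y = +55 and -55 mm.
- wrench: Bystander: a steel spanner 160 mm long lying on the mat to the right; origin at the middle of its underside. Leave it alone.
- jar: Bystander: a round blue jar, 68 mm across, 60 mm high, on the mat to the right; origin at the centre of its underside. Leave it alone.
- dish: Bystander: a shallow white dish, 60 mm across, 18 mm high, on the mat to the left; origin at the centre of its underside. Leave it alone.
Things that resemble listed ones, but are neither listed nor needed, are in the scene too. Leave any turquoise look-alike of the tin_left alone.

How it is judged (in metres and radians):
On the way, in this order (a step that is already met when the one before it is completed fails the run):
1. the left-hand tin is held clear of the rack (foot at least 40 mm above its seat) and shaken: it moves faster than 0.15 m/s or turns faster than 0.6 rad/s (height (world z) of tin_left above 0.08 m and contact force between the fingers and tin_left above 0.3 N and (linear speed of tin_left above 0.15 m/s or angular speed of tin_left above 0.6 rad/s)), for 0.04 s.
2. the middle tin is held clear of the rack (foot at least 40 mm above its seat) and shaken: it moves faster than 0.15 m/s or turns faster than 0.6 rad/s (height (world z) of tin_middle above 0.08 m and contact force between the fingers and tin_middle above 0.3 N and (linear speed of tin_middle above 0.15 m/s or angular speed of tin_middle above 0.6 rad/s)), for 0.04 s.
3. the right-hand tin is held clear of the rack (foot at least 40 mm above its seat) and shaken: it moves faster than 0.15 m/s or turns faster than 0.6 rad/s (height (world z) of tin_right above 0.08 m and contact force between the fingers and tin_right above 0.3 N and (linear speed of tin_right above 0.15 m/s or angular speed of tin_right above 0.6 rad/s)), for 0.04 s.
At the end, for the whole second after the job is handed in: Each tin without a ball stands upright (0.1 rad) on the tray's floor within 35 mm (x) and 90 mm (y) of its centre; each tin with a ball sits on the rack's bed: foot at x -8 to 20, z 32 to 56, y -150 to 160 mm in the rack's frame, leaning 0.42 to 0.63 rad. All at rest (((contact force between tin_left_c0 and anything else above 0.3 N and x of tin_left in the frame of rack between -0.008 and 0.02 m and y of tin_left in the frame of rack between -0.15 and 0.16 m and z of tin_left in the frame of rack between 0.032 and 0.056 m and angle between tin_left's own z axis and vertical between 0.42 and 0.63 rad) or (not (contact force between tin_left_c0 and anything else above 0.3 N) and x of tin_left in the frame of tray between -0.035 and 0.035 m and y of tin_left in the frame of tray between -0.09 and 0.09 m and z of tin_left in the frame of tray below 0.01 m and angle between tin_left's own z axis and vertical below 0.1 rad)) and linear speed of each of tin_left, tin_middle, tin_right below 0.02 m/s and angular speed of each of tin_left, tin_middle, tin_right below 0.3 rad/s and ((contact force between tin_middle_c0 and anything else above 0.3 N and x of tin_middle in the frame of rack between -0.008 and 0.02 m and y of tin_middle in the frame of rack between -0.15 and 0.16 m and z of tin_middle in the frame of rack between 0.032 and 0.056 m and angle between tin_middle's own z axis and vertical between 0.42 and 0.63 rad) or (not (contact force between tin_middle_c0 and anything else above 0.3 N) and x of tin_middle in the frame of tray between -0.035 and 0.035 m and y of tin_middle in the frame of tray between -0.09 and 0.09 m and z of tin_middle in the frame of tray below 0.01 m and angle between tin_middle's own z axis and vertical below 0.1 rad)) and ((contact force between tin_right_c0 and anything else above 0.3 N and x of tin_right in the frame of rack between -0.008 and 0.02 m and y of tin_right in the frame of rack between -0.15 and 0.16 m and z of tin_right in the frame of rack between 0.032 and 0.056 m and angle between tin_right's own z axis and vertical between 0.42 and 0.63 rad) or (not (contact force between tin_right_c0 and anything else above 0.3 N) and x of tin_right in the frame of tray between -0.035 and 0.035 m and y of tin_right in the frame of tray between -0.09 and 0.09 m and z of tin_right in the frame of tray below 0.01 m and angle between tin_right's own z axis and vertical below 0.1 rad))); the robot touches nothing.
It fails at once if the wrench is moved by more than 30 mm (distance of wrench from where it was at the start of the episode above 0.03 m).
It fails at once if the jar is moved by more than 30 mm (distance of jar from where it was at the start of the episode above 0.03 m).
It fails at once if the dish is moved by more than 30 mm (distance of dish from where it was at the start of the episode above 0.03 m).
It fails at once if a tin is dropped or thrown: it moves faster than 0.6 m/s while the fingers do not touch it ((contact force between the fingers and tin_left below 0.05 N and linear speed of tin_left above 0.6 m/s) or (contact force between the fingers and tin_middle below 0.05 N and linear speed of tin_middle above 0.6 m/s) or (contact force between the fingers and tin_right below 0.05 N and linear speed of tin_right above 0.6 m/s)).
It also fails if it takes over 72 s, if anything falls off the work surface, if the arm or the gripper's body presses on something with over 40 N, if the wrist force passes 120 N, or if a joint passes its speed limit or range.

## Working session

There is one attempt and no reset: what is moved stays moved. The work goes in short steps, Python scripts to look and compute and a tool call to move; the robot and the scene stay as the last step left them, time stands still between calls to the robot, and variables do not carry over. Pictures are saved under pics/ and viewed, at most 10 in all, crops included, and the job is handed in when it is done.

Besides the shell and the picture viewer there is one more tool, called after "Emit:" as name(argument=value, ...) on one line, values as JSON. arm_command: Moves the arm, as the interface text tells. Its arguments: {"type":"object","properties":{"commands":{"type":"array"},"newtons":{"type":"number"}},"required":["commands"]}

```bash
mkdir -p pics; python3 - <<'E'
from plant import sensors, optics, robot
import cv2
for n in ("scene","top"):
    c=optics.read_camera(n); cv2.imwrite(f"pics/{n}0.png",c["color"][:,:,::-1])
    print(n,{k:(v.round(4).tolist() if hasattr(v,'round') and hasattr(v,'tolist') else v) for k,v in c.items() if k!="color"})
s=sensors.observe(); print(s)
E
```

```text
scene {'fx': 469.4317721702885, 'fy': 469.4317721702885, 'cx': 257.49007874070264, 'cy': 192.12773469734915, 'k1': -0.03930498799672431, 'R': [[-0.0544, 0.9984, 0.0151], [0.5884, 0.0442, -0.8073], [-0.8067, -0.035, -0.5899]], 't': [32.1502, -258.5759, 1894.9231]}
top {'fx': 394.78710502700113, 'fy': 394.78710502700113, 'cx': 260.9000498947436, 'cy': 195.04072655089485, 'k1': 0.012183206232923951, 'R': [[0.0264, -0.9996, -0.0065], [-0.9944, -0.0256, -0.1025], [0.1023, 0.0092, -0.9947]], 't': [-18.4313, 629.3716, 1169.8422]}
{'time_s': 0.1, 'joint_pos': array([ 1.17579971,  0.53708753, -0.00439766,  1.53873685,  0.00260742,
        1.06729626, -0.07120616]), 'joint_vel': array([ 2.85791456e-03, -1.69788445e-03,  4.52646112e-05, -2.63239248e-03,
        1.26361180e-03,  3.56906949e-04, -9.55418350e-04]), 'tau': array([ 2.61207431e-03, -5.84574795e+01,  1.05206296e+00, -2.59780508e+01,
        1.26675406e-02,  4.50775216e-03, -3.01867267e-06]), 'position': array([ 209.67324866, -614.67597654,  230.51755981]), 'eef_rot': array([ 9.86513950e-01,  1.63675429e-01, -1.93212753e-04, -7.36408897e-04]), 'ft_force': array([-0.69677854, -0.02993737,  0.53105946]), 'ft_torque': array([ 0.01677428, -0.0033728 , -0.03515776]), 'finger_force': 0.0, 'grip_width': 85.42840447479942}
```

View pics/scene0.png

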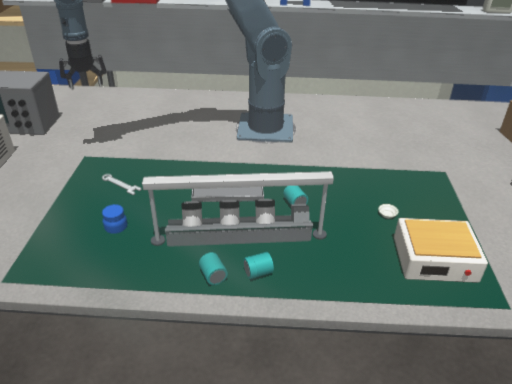

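View pics/top0.png

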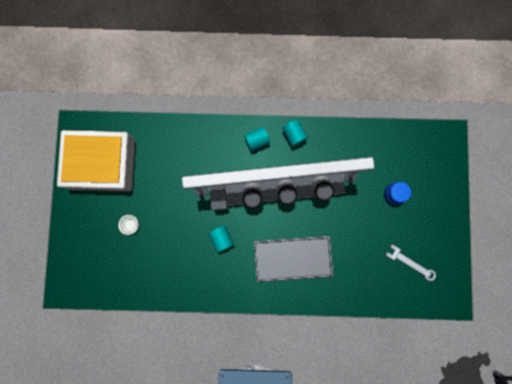

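The top view shows rack tins with dark lids at about (253,199), (288,196) and (324,191). The tray is at (293,259) and the lamp bar runs from (184,183) to (373,164). The turquoise look-alikes are at (257,139), (295,132) and (221,239). The rack tins fit the description because they are aluminium with black lids and sit in the rack; image left is +y, so (253,199) is tin_left. Next I'll confirm this in a crop and measure.

```bash
cat > h.py <<'E'
import numpy as np, cv2
from plant import sensors, optics, robot
def cam(n): return optics.read_camera(n)
def K(c): return np.array([[c["fx"],0,c["cx"]],[0,c["fy"],c["cy"]],[0,0,1.]])
def undist(c,uv):
    q=(np.array(uv,float)-[c["cx"],c["cy"]])/[c["fx"],c["fy"]]; p=q.copy()
    for _ in range(5): p=q/(1+c["k1"]*(p**2).sum(-1,keepdims=True))
    return p
def ray(c,uv,z):
    R,t=np.array(c["R"]),np.array(c["t"]); p=undist(c,np.atleast_2d(uv)); d=np.c_[p,np.ones(len(p))]@R; o=-R.T@t
    return o+d*((z-o[2])/d[:,2])[:,None]
def proj(c,X):
    y=np.atleast_2d(X)@np.array(c["R"]).T+np.array(c["t"]); p=y[:,:2]/y[:,2:]
    return p*(1+c["k1"]*(p**2).sum(1,keepdims=True))*[c["fx"],c["fy"]]+[c["cx"],c["cy"]]
E
python3 - <<'E'
from h import *
c=cam("top"); im=c["color"]
crop=cv2.resize(im[150:290,170:380,::-1],None,fx=3.8,fy=3.8,interpolation=cv2.INTER_CUBIC); cv2.imwrite("pics/crop1.png",crop)
c2=cam("scene"); cv2.imwrite("pics/crop2.png",cv2.resize(c2["color"][165:255,140:340,::-1],None,fx=4,fy=4,interpolation=cv2.INTER_CUBIC))
print("lids",ray(c,[(253,199),(288,196),(324,191)],93).round(0).tolist())
w=(im.min(2)>175).astype(np.uint8); w[:, :175]=0; w[:150]=0; w[205:]=0; w[:,380:]=0
r=cv2.minAreaRect(cv2.findNonZero(w)); b=cv2.boxPoints(r); print("lamp",r,ray(c,b,214).round(0).tolist())
g=cv2.inRange(cv2.cvtColor(im,cv2.COLOR_RGB2HSV),(0,0,60),(179,60,255)); g[:225]=0;g[295:]=0;g[:,:245]=0;g[:,345:]=0
r=cv2.minAreaRect(cv2.findNonZero(g)); print("tray",r,ray(c,cv2.boxPoints(r),20).round(0).tolist(), ray(c,[r[0]],20))
E
```

```text
lids [[611.0, 20.0, 93.0], [623.0, -81.0, 93.0], [640.0, -185.0, 93.0]]
lamp ((277.7033996582031, 172.11875915527344), (10.327775955200195, 191.04922485351562), 84.12260437011719) [[653.0, 202.0, 214.0], [717.0, -290.0, 214.0], [690.0, -293.0, 214.0], [627.0, 198.0, 214.0]]
tray ((293.07989501953125, 258.3487548828125), (40.529319763183594, 76.38008117675781), 85.84036254882812) [[490.0, 17.0, 20.0], [513.0, -214.0, 20.0], [392.0, -224.0, 20.0], [370.0, 5.0, 20.0]] [[ 441.04625945 -104.25288093   20.        ]]
```

View pics/crop1.png

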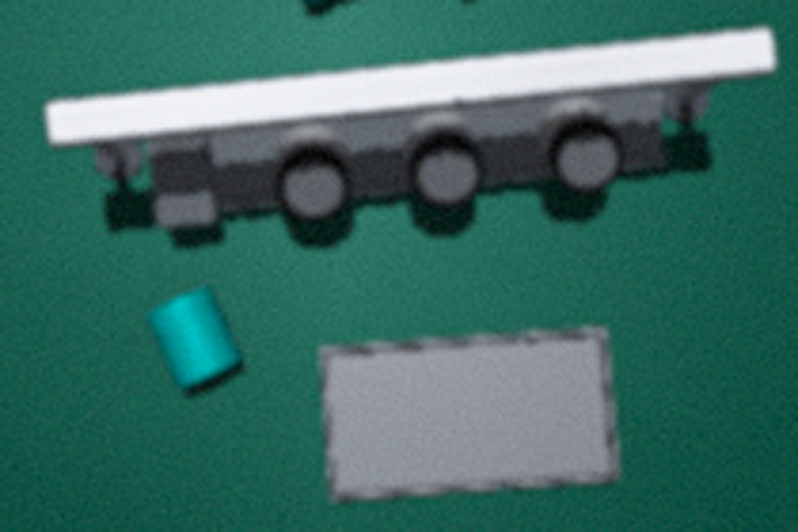

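View pics/crop2.png

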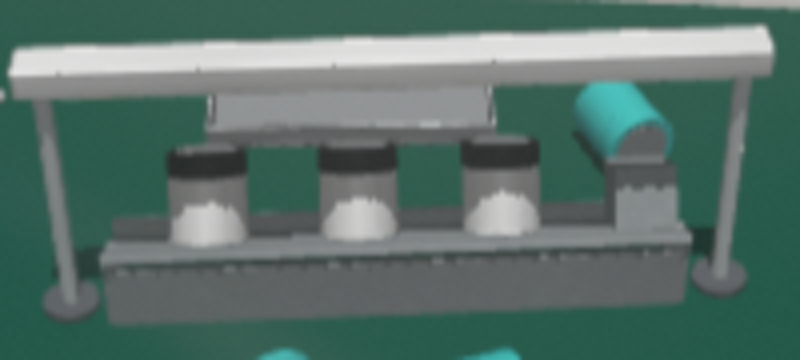

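The crops show three aluminium tins with black lids in the rack, at (314,188), (446,173) and (586,158) in crop 1. The turquoise look-alikes lie apart from them, so the targets are confirmed. The moves have no tilt axis, so I'll go to the rack's azimuth and see how the arm's posture behaves at its reach limits.

Emit:
arm_command(commands=[[0,0,-40,0.1,85],[0,0,-40,0.1,85],[0,0,-40,0,85],[0,0,-40,0,85],[26,-32,0,0,85],[26,-32,0,0,85],[26,-32,0,0,85],[26,-32,0,0,85],[26,-32,0,0,85],[26,-32,0,0,85],[26,-32,0,0,85],[26,-32,0,0,85]])

```text
time_s: 1.2
position: [383.8, -332.6, 391.3]
eef_rot: [0.998, 0.064, -0.0, 0.0]
ft_force: [0.5, -1.0, 0.2]
grip_width: 85.1
finger_force: 0.0
```

Emit:
arm_command(commands=[[26,-32,0,0,85],[26,-32,0,0,85],[26,-32,0,0,85],[26,-32,0,0,85],[26,-32,0,0,85],[26,-32,0,0,85],[26,-32,0,0,85],[26,-32,0,0,85],[26,-32,0,0,85],[26,-32,0,0,85],[26,-32,0,0,85],[26,-32,0,0,85]])

```text
time_s: 2.2
position: [644.0, 88.0, 391.1]
eef_rot: [0.998, 0.064, -0.0, 0.0]
ft_force: [1.6, -0.1, 0.6]
grip_width: 85.3
finger_force: 0.0
```

```bash
cat >> h.py <<'E'
from scipy.spatial.transform import Rotation as Ro
np.set_printoptions(precision=3,suppress=True)
def st():
    s=sensors.observe(); M=Ro.from_quat(s["eef_rot"]).as_matrix()
    print("t",round(s["time_s"],2),"p",s["position"].round(1),"x",M[:,0],"z",M[:,2],"j",s["joint_pos"],"w",round(s["grip_width"],1),"F",s["ft_force"].round(1),round(float(s["finger_force"]),1)); return s,M
E
python3 -c "from h import *; st()"
```

```text
t 2.2 p [644.   88.  391.1] x [ 0.992  0.128 -0.   ] z [-0. -0. -1.] j [ 0.053  0.458 -0.394  1.305  0.173  1.412 -1.774] w 85.3 F [ 1.6 -0.1  0.6] 0.0
```

Emit:
arm_command(commands=[[40,0,0,0,85],[40,0,0,0,85],[40,0,0,0,85],[40,0,0,0,85],[40,0,0,0,85],[40,0,0,0,85],[40,0,0,0,85],[40,0,0,0,85]])

```text
time_s: 2.87
position: [855.5, 106.3, 371.9]
eef_rot: [0.998, 0.068, -0.006, 0.018]
ft_force: [0.1, 2.5, -0.3]
grip_width: 85.3
finger_force: 0.0
```

```bash
python3 -c "from h import *; st()"
```

```text
t 2.87 p [855.5 106.3 371.9] x [ 0.991  0.135 -0.015] z [-0.01  -0.037 -0.999] j [-0.114  1.037 -0.476  0.315  0.454  1.839 -1.686] w 85.3 F [ 0.1  2.5 -0.3] 0.0
```

Emit:
arm_command(commands=[[40,0,0,0,85],[40,0,0,0,85],[40,0,0,0,85],[40,0,0,0,85],[40,0,0,0,85],[40,0,0,0,85]])

```text
time_s: 3.37
position: [871.0, 134.4, 355.9]
eef_rot: [0.996, 0.092, 0.008, 0.02]
ft_force: [0.3, -0.1, -0.7]
grip_width: 84.9
finger_force: 0.0
```

```bash
python3 -c "from h import *; st()"
```

```text
t 3.37 p [871.  134.4 355.9] x [0.983 0.183 0.012] z [ 0.02  -0.039 -0.999] j [-0.086  1.142 -1.267  0.245  1.219  1.909 -1.707] w 84.9 F [ 0.3 -0.1 -0.7] 0.0
```

Emit:
arm_command(commands=[[-40,0,0,0,85],[-40,0,0,0,85],[-40,0,0,0,85],[-40,0,0,0,85],[-40,0,0,0,85],[0,0,-40,0,85],[0,0,-40,0,85],[0,0,-40,0,85],[0,0,-40,0,85],[0,0,-40,0,85]])

```text
time_s: 4.2
position: [711.3, 115.9, 536.5]
eef_rot: [0.995, 0.097, 0.013, 0.017]
ft_force: [1.2, 1.7, -2.1]
grip_width: 84.7
finger_force: 0.0
```

```bash
python3 -c "from h import *; st()"
```

```text
t 4.2 p [711.3 115.9 536.5] x [0.981 0.194 0.022] z [ 0.029 -0.03  -0.999] j [ 0.122  0.708 -0.994  0.718  0.661  1.906 -1.866] w 84.7 F [ 1.2  1.7 -2.1] 0.0
```

Emit:
arm_command(commands=[[0,0,-40,0,85],[0,0,-40,0,85],[0,0,-40,0,85],[0,0,-40,0,85],[0,0,-40,0,85],[0,0,-40,0,85]])

```text
time_s: 4.7
position: [701.2, 112.4, 526.1]
eef_rot: [0.994, 0.098, -0.042, 0.033]
ft_force: [0.3, 1.0, -1.5]
grip_width: 84.8
finger_force: 0.0
```

```bash
python3 -c "from h import *; st()"
```

```text
t 4.7 p [701.2 112.4 526.1] x [ 0.977  0.191 -0.089] z [-0.076 -0.074 -0.994] j [-0.292  0.652  0.119  0.675 -0.015  1.908 -1.573] w 84.8 F [ 0.3  1.  -1.5] 0.0
```

Emit:
arm_command(commands=[[24,0,-32,0,85],[24,0,-32,0,85],[24,0,-32,0,85],[24,0,-32,0,85],[24,0,-32,0,85],[24,0,-32,0,85]])

```text
time_s: 5.2
position: [748.0, 130.5, 592.4]
eef_rot: [0.993, 0.1, 0.05, 0.028]
ft_force: [0.0, 0.4, 0.2]
grip_width: 85.3
finger_force: 0.0
```

```bash
python3 -c "from h import *; st()"
```

```text
t 5.2 p [748.  130.5 592.4] x [0.975 0.202 0.093] z [ 0.105 -0.046 -0.993] j [-0.359  0.702  0.367  0.457 -0.19   1.908 -1.528] w 85.3 F [0.  0.4 0.2] 0.0
```

Emit:
arm_command(commands=[[24,0,-32,0,85],[24,0,-32,0,85],[24,0,-32,0,85],[24,0,-32,0,85],[24,0,-32,0,85],[24,0,-32,0,85]])

```text
time_s: 5.7
position: [755.8, 142.8, 680.4]
eef_rot: [0.985, 0.102, 0.14, 0.023]
ft_force: [0.3, -0.3, 0.5]
grip_width: 84.6
finger_force: 0.0
```

```bash
python3 -c "from h import *; st()"
```

```text
t 5.7 p [755.8 142.8 680.4] x [0.94  0.207 0.27 ] z [ 0.28  -0.017 -0.96 ] j [-0.371  0.681  0.461  0.3   -0.27   1.909 -1.537] w 84.6 F [ 0.3 -0.3  0.5] 0.0
```

Emit:
arm_command(commands=[[24,0,-32,0,85],[24,0,-32,0,85],[24,0,-32,0,85],[24,0,-32,0,85]])

```text
time_s: 6.03
position: [740.4, 149.5, 743.8]
eef_rot: [0.975, 0.104, 0.193, 0.018]
ft_force: [-0.0, 0.4, -0.1]
grip_width: 84.8
finger_force: 0.0
```

```bash
python3 -c "from h import *; st()"
```

```text
t 6.03 p [740.4 149.5 743.8] x [0.904 0.211 0.373] z [ 0.38   0.006 -0.925] j [-0.409  0.646  0.678  0.245 -0.452  1.909 -1.523] w 84.8 F [-0.   0.4 -0.1] 0.0
```

Emit:
arm_command(commands=[[24,0,-32,0,85],[24,0,-32,0,85],[24,0,-32,0,85],[24,0,-32,0,85]])

```text
time_s: 6.37
position: [706.7, 149.7, 810.2]
eef_rot: [0.965, 0.103, 0.242, 0.017]
ft_force: [0.2, 1.2, 0.7]
grip_width: 85.1
finger_force: 0.0
```

```bash
python3 -c "from h import *; st()"
```

```text
t 6.37 p [706.7 149.7 810.2] x [0.862 0.207 0.464] z [ 0.471  0.017 -0.882] j [-0.479  0.584  0.97   0.244 -0.662  1.909 -1.498] w 85.1 F [0.2 1.2 0.7] 0.0
```

Emit:
arm_command(commands=[[24,0,-32,0,85],[0,0,0,0.093,85]])

```text
time_s: 6.53
position: [695.0, 148.9, 829.0]
eef_rot: [0.965, 0.058, 0.256, 0.004]
ft_force: [-0.2, -0.7, 0.9]
grip_width: 85.3
finger_force: 0.0
```

```bash
cat >> h.py <<'E'
psi=0.13; RX=np.array([np.cos(psi),np.sin(psi),0]); RY=np.array([-np.sin(psi),np.cos(psi),0]); O=np.array([655.5,-76.5,0])
def rack(x,y,z): return O+x*RX+y*RY+np.array([0,0,z])
AX=-0.5*RX+np.array([0,0,.866])
def go(target):
    s,M=st(); d=M.T@(np.array(target)-s["position"]); n=np.linalg.norm(d)/41
    y=M[:,1]; w=-RY; print("shift",d.round(1),"rows",round(n,1),"turn to rack",round(-np.arcsin(w@M[:,0]),3)); return s,M
E
python3 -c "
from h import *
go([540,20,300])"
```

```text
t 6.53 p [695.  148.9 829. ] x [0.862 0.114 0.493] z [ 0.494  0.022 -0.869] j [-0.495  0.562  1.012  0.244 -0.687  1.909 -1.588] w 85.3 F [-0.2 -0.7  0.9] 0.0
shift [-409.3   91.3  380.2] rows 13.8 turn to rack 0.001
```

Emit:
arm_command(commands=[[-29,6.5,27,0,85],[-29,6.5,27,0,85],[-29,6.5,27,0,85],[-29,6.5,27,0,85],[-29,6.5,27,0,85],[-29,6.5,27,0,85],[-29,6.5,27,0,85],[-29,6.5,27,0,85],[-29,6.5,27,0,85],[-29,6.5,27,0,85],[-29,6.5,27,0,85],[-29,6.5,27,0,85]])

```text
time_s: 7.53
position: [584.8, 59.9, 429.2]
eef_rot: [0.964, 0.053, 0.259, -0.001]
ft_force: [0.4, -0.5, 0.4]
grip_width: 84.8
finger_force: 0.0
```

```bash
python3 -c "
from h import *
G=rack(0,102,40)+40*AX; s,M=go(G); Z=M[:,2]
go(G+22*Z-100*Z); print(G)"
```

```text
t 7.53 p [584.8  59.9 429.2] x [0.86  0.102 0.5  ] z [ 0.5    0.029 -0.866] j [-1.436 -0.175  1.106  1.932  0.385  0.804 -1.957] w 84.8 F [ 0.4 -0.5  0.4] 0.0
shift [-148.7   32.3  324.7] rows 8.7 turn to rack -0.01
t 7.53 p [584.8  59.9 429.2] x [0.86  0.102 0.5  ] z [ 0.5    0.029 -0.866] j [-1.436 -0.175  1.106  1.932  0.385  0.804 -1.957] w 84.8 F [ 0.4 -0.5  0.4] 0.0
shift [-148.7   32.3  246.7] rows 7.1 turn to rack -0.01
[622.446  22.047  74.64 ]
```

Emit:
arm_command(commands=[[-18.6,4,31,-0.01,85],[-18.6,4,31,0,85],[-18.6,4,31,0,85],[-18.6,4,31,0,85],[-18.6,4,31,0,85],[-18.6,4,31,0,85],[-18.6,4,31,0,85],[-18.6,4,31,0,85],[0,0,0,0,85]])

```text
time_s: 8.28
position: [581.7, 32.4, 196.6]
eef_rot: [0.965, 0.063, 0.255, -0.003]
ft_force: [-1.0, 0.1, -0.3]
grip_width: 84.9
finger_force: 0.0
```

```bash
python3 -c "
from h import *
G=rack(0,102,40)+40*AX; s,M=go(G); Z=M[:,2]
c=cam('top'); cv2.imwrite('pics/pre1.png',cv2.resize(c['color'][150:290,170:380,::-1],None,fx=3.8,fy=3.8))
c=cam('scene'); cv2.imwrite('pics/pre1s.png',c['color'][:,:,::-1])
go(G+22*Z-100*Z); print(G)"
```

```text
t 8.28 p [581.7  32.4 196.6] x [0.862 0.12  0.492] z [ 0.491  0.038 -0.87 ] j [-0.68   0.307  0.616  2.218 -0.787  0.21  -0.836] w 84.9 F [-1.   0.1 -0.3] 0.0
shift [-26.1  12.1 125.7] rows 3.1 turn to rack 0.008
t 8.38 p [584.9  33.  201.8] x [0.859 0.121 0.498] z [ 0.498  0.037 -0.867] j [-0.695  0.303  0.632  2.213 -0.774  0.213 -0.849] w 84.9 F [0.6 0.1 0.6] 0.0
shift [-31.9  12.   50.5] rows 1.5 turn to rack 0.009
[622.446  22.047  74.64 ]
```

View pics/pre1s.png

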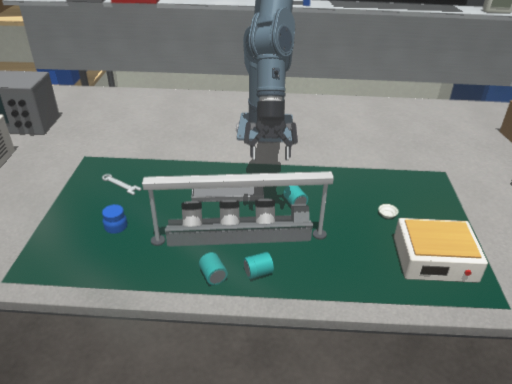

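Emit:
arm_command(commands=[[-10,4,17,0.009,85],[-10,4,17,0,85],[-12,4,16,0,85],[0,0,0,0,85]])

```text
time_s: 8.72
position: [584.9, 25.8, 161.1]
eef_rot: [0.965, 0.069, 0.254, -0.003]
ft_force: [-0.2, -0.3, 0.4]
grip_width: 85.4
finger_force: 0.0
```

```bash
python3 -c "
from h import *
G=rack(0,102,40)+40*AX; s,M=go(G); Z=M[:,2]
go(G+22*Z); print(G)"
```

```text
t 8.72 p [584.9  25.8 161.1] x [0.861 0.131 0.491] z [ 0.49   0.041 -0.871] j [-0.615  0.39   0.576  2.232 -1.298  0.193 -0.315] w 85.4 F [-0.2 -0.3  0.4] 0.0
shift [-10.6   6.3  93.5] rows 2.3 turn to rack 0.018
t 8.72 p [584.9  25.8 161.1] x [0.861 0.131 0.491] z [ 0.49   0.041 -0.871] j [-0.615  0.39   0.576  2.232 -1.298  0.193 -0.315] w 85.4 F [-0.2 -0.3  0.4] 0.0
shift [-10.6   6.3 115.5] rows 2.8 turn to rack 0.018
[622.446  22.047  74.64 ]
```

Emit:
arm_command(commands=[[-4,3,15,0.018,85],[-4,3,15,0,85],[-3,0,15,0,85],[0,0,15,0,85],[0,0,0,0,85]])

```text
time_s: 9.13
position: [615.6, 22.1, 124.6]
eef_rot: [0.97, 0.054, 0.238, -0.009]
ft_force: [0.9, 0.9, 0.9]
grip_width: 85.0
finger_force: 0.0
```

```bash
python3 -c "
from h import *
G=rack(0,102,40)+40*AX; s,M=go(G); Z=M[:,2]
go(G+22*Z); print(G)"
```

```text
t 9.13 p [615.6  22.1 124.6] x [0.881 0.101 0.462] z [ 0.461  0.043 -0.887] j [-0.469  0.495  0.438  2.146 -1.302  0.193 -0.336] w 85.0 F [0.9 0.9 0.9] 0.0
shift [-17.1   0.4  47.4] rows 1.2 turn to rack -0.014
t 9.13 p [615.6  22.1 124.6] x [0.881 0.101 0.462] z [ 0.461  0.043 -0.887] j [-0.469  0.495  0.438  2.146 -1.302  0.193 -0.336] w 85.0 F [0.9 0.9 0.9] 0.0
shift [-17.1   0.4  69.4] rows 1.7 turn to rack -0.014
[622.446  22.047  74.64 ]
```

Emit:
arm_command(commands=[[-9,0,10,-0.014,85],[-9,0,10,0,85],[-3,0,10,0,85],[0,0,0,0,85]])

```text
time_s: 9.47
position: [614.6, 19.4, 99.4]
eef_rot: [0.973, 0.063, 0.221, -0.007]
ft_force: [-0.5, 0.1, 0.6]
grip_width: 84.7
finger_force: 0.0
```

```bash
python3 -c "
from h import *
G=rack(0,102,40)+40*AX; s,M=go(G); Z=M[:,2]
go(G+22*Z); print(G)"
```

```text
t 9.47 p [614.6  19.4  99.4] x [0.894 0.119 0.432] z [ 0.43   0.042 -0.902] j [-0.423  0.542  0.393  2.128 -1.305  0.192 -0.312] w 84.7 F [-0.5  0.1  0.6] 0.0
shift [-3.3 -2.  25.9] rows 0.6 turn to rack 0.002
t 9.47 p [614.6  19.4  99.4] x [0.894 0.119 0.432] z [ 0.43   0.042 -0.902] j [-0.423  0.542  0.393  2.128 -1.305  0.192 -0.312] w 84.7 F [-0.5  0.1  0.6] 0.0
shift [-3.3 -2.  47.9] rows 1.2 turn to rack 0.002
[622.446  22.047  74.64 ]
```

Emit:
arm_command(commands=[[-5,-1,12,0,85],[-5,-1,12,0,85],[-5,0,12,0,85],[0,0,0,0,85]])

```text
time_s: 9.8
position: [623.4, 20.6, 71.8]
eef_rot: [0.976, 0.063, 0.207, -0.008]
ft_force: [0.5, 0.1, -0.2]
grip_width: 85.4
finger_force: 0.0
```

```bash
python3 -c "
from h import *
G=rack(0,102,40)+40*AX; s,M=go(G); Z=M[:,2]
go(G+22*Z); g=s['position']-22*Z; v=g-rack(0,102,40); print('grasp rel foot: along',v@AX,'uphillperp',v@np.array([.866*RX[0],.866*RX[1],.5]),'y',v@RY)"
```

```text
t 9.8 p [623.4  20.6  71.8] x [0.906 0.12  0.406] z [ 0.404  0.041 -0.914] j [-0.386  0.606  0.353  2.088 -1.306  0.192 -0.315] w 85.4 F [ 0.5  0.1 -0.2] 0.0
shift [ 0.4 -1.6 -2.9] rows 0.1 turn to rack 0.002
t 9.8 p [623.4  20.6  71.8] x [0.906 0.12  0.406] z [ 0.404  0.041 -0.914] j [-0.386  0.606  0.353  2.088 -1.306  0.192 -0.315] w 85.4 F [ 0.5  0.1 -0.2] 0.0
shift [ 0.4 -1.6 19.1] rows 0.5 turn to rack 0.002
grasp rel foot: along 59.02752392434436 uphillperp 1.5694382360100825 y -1.3454681493506695
```

Emit:
arm_command(commands=[[-2,-1,9,0,85],[-2,-0.5,9,0,85],[0,0,0,0,85],[0,0,0,0,50],[0,0,0,0,50],[0,0,0,0,50],[0,0,0,0,50],[0,0,0,0,50],[0,0,0,0,50]], newtons=50)

```text
time_s: 10.55
position: [629.7, 22.1, 60.9]
eef_rot: [0.977, 0.063, 0.203, -0.008]
ft_force: [-3.9, 0.2, 6.1]
grip_width: 55.6
finger_force: 52.3
```

```bash
python3 -c "
from h import *
s,M=st(); Z=M[:,2]
g=s['position']-22*Z; v=g-rack(0,102,40); print('grasp rel foot: along',v@AX,'uphillperp',v@np.array([.866*RX[0],.866*RX[1],.5]),'y',v@RY)"
```

```text
t 10.55 p [629.7  22.1  60.9] x [0.909 0.12  0.398] z [ 0.396  0.042 -0.917] j [-0.375  0.634  0.34   2.067 -1.306  0.193 -0.319] w 55.6 F [-3.9  0.2  6.1] 52.3
grasp rel foot: along 46.33957413949206 uphillperp 1.8446576128230951 y -0.6718346446382992
```

Emit:
arm_command(commands=[[-2,0,-12,0,50],[-2,0,-20,0,50],[-2,0,-22,0,50],[-2,0,-22,0,50],[-2,0,-22,0,50],[0,0,-12,0,50],[0,12,0,0,50],[0,30,0,0,50],[0,-30,0,0,50],[0,-25,0,0,50],[0,13,0,0,50],[0,0,0,0,50]])

```text
time_s: 11.55
position: [577.1, 16.8, 157.3]
eef_rot: [0.977, 0.064, 0.203, -0.008]
ft_force: [-0.6, -1.0, -0.1]
grip_width: 55.7
finger_force: 53.7
```

```bash
cat >> h.py <<'E'
def weigh(n=12):
    F=[];T=[]
    for i in range(n):
        c=cam("top"); s=sensors.observe(); F.append(s["ft_force"]); T.append(s["ft_torque"])
    F=np.array(F); print("F mean",F.mean(0),"sd",F.std(0),"z",F[:,2].round(1)); return c
E
python3 -c "
from h import *
st(); c=weigh(); st(); cv2.imwrite('pics/l1.png',cam('scene')['color'][:,:,::-1])"
```

```text
t 11.55 p [577.1  16.8 157.3] x [0.909 0.122 0.398] z [ 0.396  0.042 -0.917] j [-0.694  0.436  0.721  2.175 -0.982  0.354 -0.632] w 55.7 F [-0.6 -1.  -0.1] 53.7
F mean [-0.045 -0.077 -1.35 ] sd [0.623 0.433 0.564] z [-2.3 -1.  -1.3 -1.5 -1.3 -2.3 -0.1 -1.2 -1.  -1.1 -1.7 -1.3]
t 12.15 p [577.3  16.3 157.2] x [0.909 0.12  0.398] z [ 0.396  0.041 -0.917] j [-0.693  0.436  0.722  2.175 -0.982  0.354 -0.633] w 55.6 F [-0.5 -0.3 -1.3] 53.7
```

```bash
python3 -c "
from h import *
weigh(16); 
# tray spots
ty=np.array([-.099,.995,0]); T=np.array([441,-104.3,0]); 
for k in (55,-55): print(T+k*ty)
go(T+55*ty+[0,0,130])"
```

```text
F mean [-0.182  0.014 -1.194] sd [0.605 0.443 0.494] z [-1.4 -1.  -1.6 -2.7 -0.6 -1.1 -1.7 -0.5 -1.1 -0.6 -1.3 -1.2 -1.3 -1.
 -0.9 -0.9]
[435.555 -49.575   0.   ]
[ 446.445 -159.025    0.   ]
t 13.0 p [577.3  16.4 157.3] x [0.909 0.12  0.398] z [ 0.396  0.042 -0.917] j [-0.693  0.436  0.722  2.175 -0.982  0.354 -0.633] w 55.8 F [-0.7 -0.  -0.9] 53.7
shift [-147.7   47.2  -33.9] rows 3.9 turn to rack 0.001
```

View pics/l1.png

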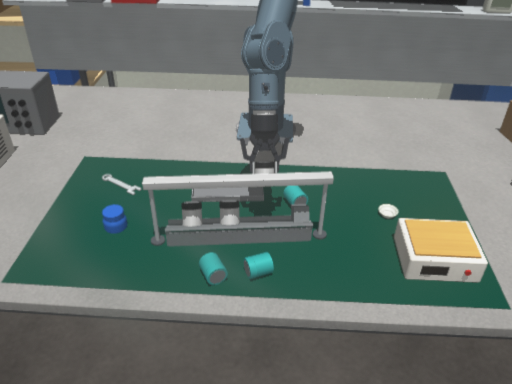

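tin_left weighs about 1.26 N, or roughly 128 g, so it's empty. Taking it to the tray.

Emit:
arm_command(commands=[[-30,9.5,-6,0,50],[-30,9.5,-6,0,50],[-30,9.5,-6,0,50],[-30,9.5,-6,0,50],[-30,9.5,-6,0,50],[0,0,0,0,50]])

```text
time_s: 13.5
position: [465.4, -53.8, 134.9]
eef_rot: [0.979, 0.059, 0.193, -0.012]
ft_force: [1.0, 0.2, -1.5]
grip_width: 55.4
finger_force: 53.8
```

```bash
python3 -c "
from h import *
go([436,-52,90])"
```

```text
t 13.5 p [465.4 -53.8 134.9] x [0.919 0.112 0.379] z [ 0.376  0.047 -0.925] j [-0.203  0.264  0.311  2.395 -0.966  0.192 -0.44 ] w 55.4 F [ 1.   0.2 -1.5] 53.8
shift [-43.8  -5.3  30.6] rows 1.3 turn to rack -0.008
```

Emit:
arm_command(commands=[[-7,0,13,0,50],[-7,0,13,0,50],[-7,0,13,0,50],[-7,0,13,0,50],[0,0,0,0,50]])

```text
time_s: 13.92
position: [462.0, -51.4, 100.3]
eef_rot: [0.982, 0.063, 0.177, -0.017]
ft_force: [-0.5, -0.1, -0.8]
grip_width: 55.7
finger_force: 53.8
```

```bash
python3 -c "
from h import *
s,M=go([445,-52,60]); g=s['position']-22*M[:,2]; print('grasp',g)"
```

```text
t 13.92 p [462.  -51.4 100.3] x [0.929 0.118 0.35 ] z [ 0.346  0.056 -0.937] j [-0.183  0.358  0.296  2.395 -1.307  0.192 -0.096] w 55.7 F [-0.5 -0.1 -0.8] 53.8
shift [-30.   -1.1  31.8] rows 1.1 turn to rack -0.004
grasp [454.415 -52.598 120.89 ]
```

Emit:
arm_command(commands=[[-14,0,10,0,50],[-14,0,10,0,50],[-14,0,10,0,50],[-12,0,10,0,50],[0,0,0,0,50]])

```text
time_s: 14.33
position: [443.1, -64.7, 75.1]
eef_rot: [0.986, 0.065, 0.153, -0.025]
ft_force: [0.0, -0.8, -1.5]
grip_width: 56.0
finger_force: 53.8
```

```bash
cat >> h.py <<'E'
def foot(extra=0.1,h=46):
    s,M=st(); Z=M[:,2]; g=s['position']-22*Z; x=M[:,0]
    a=-Z*np.cos(extra)-x*np.sin(extra); f=g-h*a; print("grasp",g,"axis",a,"foot",f,"lowest z",f[2]-28*np.hypot(a[0],a[1])); return s,M
E
python3 -c "
from h import *
foot()"
```

```text
t 14.33 p [443.1 -64.7  75.1] x [0.945 0.121 0.304] z [ 0.298  0.07  -0.952] j [-0.047  0.408  0.199  2.395 -1.307  0.192 -0.04 ] w 56.0 F [ 0.  -0.8 -1.5] 53.8
grasp [436.579 -66.253  96.065] axis [-0.391 -0.082  0.917] foot [454.549 -62.502  53.887] lowest z 42.71277235061824
```

Emit:
arm_command(commands=[[-9,-4,8,0,50],[-9,-4,8,0,50],[-9,-4,8,0,50],[-4,-1,6,0,50],[0,0,0,0,50]])

```text
time_s: 14.75
position: [432.9, -59.0, 59.0]
eef_rot: [0.988, 0.069, 0.135, -0.031]
ft_force: [1.1, -0.3, -1.4]
grip_width: 56.0
finger_force: 53.8
```

```bash
python3 -c "
from h import *
foot()"
```

```text
t 14.75 p [432.9 -59.   59. ] x [0.954 0.127 0.271] z [ 0.263  0.081 -0.961] j [-0.031  0.444  0.174  2.395 -1.307  0.192 -0.038] w 56.0 F [ 1.1 -0.3 -1.4] 53.8
grasp [427.122 -60.766  80.172] axis [-0.357 -0.093  0.93 ] foot [443.529 -56.492  37.411] lowest z 27.09025379923115
```

Emit:
arm_command(commands=[[-5,-1,8,0,50],[-5,-1,8,0,50],[-5,-1,8,0,50],[-5,0,8,0,50],[0,0,0,0,50]])

```text
time_s: 15.17
position: [422.9, -60.1, 45.9]
eef_rot: [0.99, 0.07, 0.121, -0.035]
ft_force: [-0.2, -1.1, -1.1]
grip_width: 55.8
finger_force: 53.8
```

```bash
python3 -c "
from h import *
foot()"
```

```text
t 15.17 p [422.9 -60.1  45.9] x [0.961 0.129 0.244] z [ 0.234  0.086 -0.968] j [-0.005  0.474  0.154  2.395 -1.306  0.192 -0.026] w 55.8 F [-0.2 -1.1 -1.1] 53.8
grasp [417.795 -62.044  67.177] axis [-0.329 -0.099  0.939] foot [432.931 -57.491  23.978] lowest z 14.356799185390257
```

Emit:
arm_command(commands=[[0,-1,7,0,50],[0,-1,7,0,50],[0,0,0,0,50]], newtons=25)

```text
time_s: 15.42
position: [430.2, -57.9, 38.2]
eef_rot: [0.99, 0.071, 0.117, -0.037]
ft_force: [-0.5, 0.4, -1.7]
grip_width: 55.8
finger_force: 53.8
```

```bash
python3 -c "
from h import *
foot()"
```

```text
t 15.42 p [430.2 -57.9  38.2] x [0.963 0.131 0.237] z [ 0.227  0.089 -0.97 ] j [-0.005  0.501  0.147  2.375 -1.306  0.192 -0.032] w 55.8 F [-0.5  0.4 -1.7] 53.8
grasp [425.22  -59.895  59.507] axis [-0.322 -0.102  0.941] foot [440.029 -55.209  16.209] lowest z 6.754090767674876
```

Emit:
arm_command(commands=[[-2,0,4,0,50],[-2,0,4,0,50],[-1,0,3,0,50],[0,0,0,0,50]], newtons=20)

```text
time_s: 15.75
position: [432.7, -58.0, 34.2]
eef_rot: [0.99, 0.071, 0.116, -0.039]
ft_force: [-1.8, 2.9, 27.1]
grip_width: 55.5
finger_force: 56.4
```

```bash
python3 -c "
from h import *
foot()"
```

```text
t 15.75 p [432.7 -58.   34.2] x [0.963 0.132 0.234] z [ 0.223  0.095 -0.97 ] j [ 0.007  0.514  0.137  2.365 -1.306  0.195 -0.026] w 55.5 F [-1.8  2.9 27.1] 56.4
grasp [427.784 -60.131  55.505] axis [-0.318 -0.107  0.942] foot [442.424 -55.192  12.178] lowest z 2.77293001368308
```

Emit:
arm_command(commands=[[0,0,-2,0,50],[0,0,0,0,57],[0,0,0,0,59],[0,0,0,0,63],[0,0,0,0,72],[0,0,0,0,72]])

```text
time_s: 16.25
position: [429.0, -59.6, 34.1]
eef_rot: [0.99, 0.071, 0.113, -0.038]
ft_force: [-0.4, 0.1, -0.1]
grip_width: 71.9
finger_force: 0.0
```

```bash
python3 -c "
from h import *
foot(); c=weigh(6)
cv2.imwrite('pics/rel1.png',cv2.resize(np.hstack([cam('scene')['color'][130:260,170:330],c['color'][160:290,200:360]])[:,:,::-1],None,fx=2.5,fy=2.5))"
```

```text
t 16.25 p [429.  -59.6  34.1] x [0.965 0.131 0.228] z [ 0.218  0.091 -0.972] j [-0.002  0.512  0.151  2.37  -1.294  0.198 -0.039] w 71.9 F [-0.4  0.1 -0.1] 0.0
grasp [424.224 -61.619  55.448] axis [-0.313 -0.104  0.944] foot [438.617 -56.841  12.019] lowest z 2.788744758604947
F mean [ 0.288 -0.018  0.334] sd [0.643 0.468 0.414] z [-0.3  0.5  0.7 -0.2  0.7  0.6]
```

View pics/rel1.png

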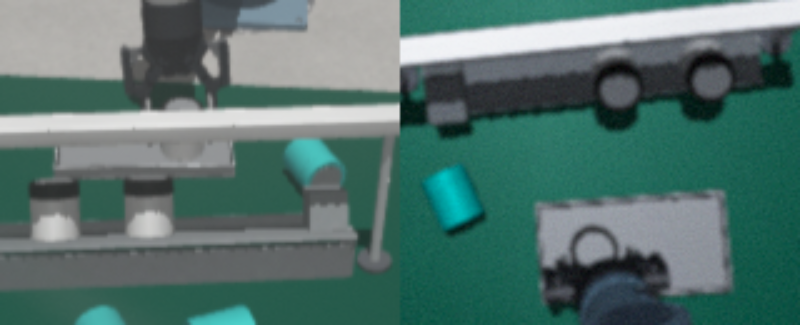

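tin_left stands upright in the left place of the tray. In the picture the lid ring is inside the tray and the fingers are clear. Next I'll retreat upward and regain the tilt.

Emit:
arm_command(commands=[[0,0,-15,0,72],[0,0,-25,0,72],[0,0,-38,0,85],[0,0,-40,0,85],[0,0,-40,0,85],[0,0,-40,0,85],[0,0,-40,0,85],[12,0,-38,0,85],[20,0,-36,0,85],[28,0,-30,0,85],[28,0,-30,0,85],[28,0,-30,0,85]])

```text
time_s: 17.6
position: [463.2, -74.3, 420.2]
eef_rot: [0.99, 0.074, 0.116, -0.042]
ft_force: [1.1, -0.2, 0.2]
grip_width: 85.1
finger_force: 0.0
```

```bash
python3 -c "
from h import *
go([700,90,620])"
```

```text
t 17.6 p [463.2 -74.3 420.2] x [0.962 0.138 0.236] z [ 0.223  0.099 -0.97 ] j [-0.589 -0.136  0.68   1.906 -0.039  1.127 -1.312] w 85.1 F [ 1.1 -0.2  0.2] 0.0
shift [ 297.5 -137.7 -124.5] rows 8.6 turn to rack 0.012
```

Emit:
arm_command(commands=[[33,-14,-14,0,85],[33,-14,-14,0,85],[33,-14,-14,0,85],[33,-14,-14,0,85],[33,-14,-14,0,85],[33,-14,-14,0,85],[33,-14,-14,0,85],[33,-14,-14,0,85],[24,0,-32,0,85],[24,0,-32,0,85],[24,0,-32,0,85],[24,0,-32,0,85]])

```text
time_s: 18.6
position: [718.4, 68.7, 685.7]
eef_rot: [0.99, 0.08, 0.115, -0.033]
ft_force: [1.9, 2.8, -1.3]
grip_width: 84.7
finger_force: 0.0
```

```bash
python3 -c "
from h import *
st()"
```

```text
t 18.6 p [718.4  68.7 685.7] x [0.961 0.151 0.232] z [ 0.221  0.083 -0.972] j [-0.231  0.554  0.311  0.486 -0.262  1.886 -1.503] w 84.7 F [ 1.9  2.8 -1.3] 0.0
```

Emit:
arm_command(commands=[[24,0,-32,0,85],[24,0,-32,0,85],[24,0,-32,0,85],[24,0,-32,0,85]])

```text
time_s: 18.93
position: [740.9, 112.2, 745.0]
eef_rot: [0.975, 0.118, 0.187, -0.027]
ft_force: [2.7, -3.5, -0.5]
grip_width: 85.0
finger_force: 0.0
```

```bash
python3 -c "
from h import *
go([540,-90,280])"
```

```text
t 18.93 p [740.9 112.2 745. ] x [0.902 0.22  0.371] z [ 0.358  0.097 -0.929] j [-0.228  0.612  0.171  0.244 -0.166  1.909 -1.522] w 85.0 F [ 2.7 -3.5 -0.5] 0.0
shift [-398.1  152.3  340.2] rows 13.3 turn to rack 0.101
```

Emit:
arm_command(commands=[[24,0,-32,0,85],[24,0,-32,0,85],[24,0,-32,0,85],[24,0,-32,0,85],[24,0,-32,0,85],[0,0,0,0.09,85]])

```text
time_s: 19.43
position: [705.9, 100.4, 821.2]
eef_rot: [0.967, 0.061, 0.244, -0.029]
ft_force: [0.4, 0.2, 0.8]
grip_width: 85.3
finger_force: 0.0
```

```bash
python3 -c "
from h import *
go([540,-90,280])"
```

```text
t 19.43 p [705.9 100.4 821.2] x [0.874 0.104 0.476] z [ 0.469  0.086 -0.879] j [-0.343  0.551  0.815  0.244 -0.654  1.909 -1.553] w 85.3 F [0.4 0.2 0.8] 0.0
shift [-422.1  181.   381.7] rows 14.6 turn to rack -0.01
```

Emit:
arm_command(commands=[[-28,12,25.4,0,85],[-28,12,25.4,0,85],[-28,12,25.4,0,85],[-28,12,25.4,0,85],[-28,12,25.4,0,85],[-28,12,25.4,0,85],[-28,12,25.4,0,85],[-28,12,25.4,0,85],[-28,12,25.4,0,85],[-28,12,25.4,0,85],[-28,12,25.4,0,85],[-28,12,25.4,0,85]])

```text
time_s: 20.43
position: [592.0, -29.7, 432.1]
eef_rot: [0.967, 0.058, 0.246, -0.031]
ft_force: [0.4, -0.3, 0.1]
grip_width: 85.1
finger_force: 0.0
```

```bash
python3 -c "
from h import *
G=rack(0,0,40)+40*AX; s,M=go(G); Z=M[:,2]
go(G-70*Z)"
```

```text
t 20.43 p [592.  -29.7 432.1] x [0.873 0.097 0.479] z [ 0.472  0.089 -0.877] j [-1.001 -0.054  1.022  1.883 -0.081  0.799 -1.377] w 85.1 F [ 0.4 -0.3  0.1] 0.0
shift [-137.9   65.9  329.8] rows 8.9 turn to rack -0.017
t 20.43 p [592.  -29.7 432.1] x [0.873 0.097 0.479] z [ 0.472  0.089 -0.877] j [-1.001 -0.054  1.022  1.883 -0.081  0.799 -1.377] w 85.1 F [ 0.4 -0.3  0.1] 0.0
shift [-137.9   65.9  259.8] rows 7.4 turn to rack -0.017
```

Emit:
arm_command(commands=[[-15.3,7.3,29,-0.017,85],[-15.3,7.3,29,0,85],[-15.3,7.3,29,0,85],[-15.3,7.3,29,0,85],[-15.3,7.3,29,0,85],[-15.3,7.3,29,0,85],[-15.3,7.3,29,0,85],[-15.3,7.3,29,0,85],[-15.3,7.3,29,0,85],[0,0,0,0,85]])

```text
time_s: 21.27
position: [602.1, -85.6, 144.6]
eef_rot: [0.968, 0.065, 0.242, -0.029]
ft_force: [-0.8, 0.1, 1.0]
grip_width: 85.2
finger_force: 0.0
```

```bash
python3 -c "
from h import *
G=rack(0,0,40)+40*AX; s,M=go(G); Z=M[:,2]"
```

```text
t 21.27 p [602.1 -85.6 144.6] x [0.875 0.111 0.472] z [ 0.464  0.088 -0.881] j [-0.185  0.451  0.417  2.137 -1.28   0.35  -0.106] w 85.2 F [-0.8  0.1  1. ] 0.0
shift [-3.  -0.  77.8] rows 1.9 turn to rack -0.003
```

Emit:
arm_command(commands=[[-2,0,16,0,85],[-2,0,16,0,85],[-2,0,16,0,85],[-1,0,16,0,85],[0,0,0,0,85]])

```text
time_s: 21.68
position: [633.4, -82.2, 94.8]
eef_rot: [0.968, 0.067, 0.241, -0.029]
ft_force: [0.2, -0.4, 1.2]
grip_width: 85.3
finger_force: 0.0
```

```bash
python3 -c "
from h import *
G=rack(0,0,40)+40*AX; s,M=go(G); Z=M[:,2]; go(G+20*Z)
g=s['position']-22*Z; v=g-rack(0,0,40); print('grasp rel foot: along',v@AX,'uphillperp',v@np.array([.866*RX[0],.866*RX[1],.5]),'y',v@RY)"
```

```text
t 21.68 p [633.4 -82.2  94.8] x [0.875 0.116 0.47 ] z [ 0.462  0.088 -0.882] j [ 0.082  0.556  0.071  2.065 -1.304  0.194 -0.045] w 85.3 F [ 0.2 -0.4  1.2] 0.0
shift [-7.1 -2.3 19.2] rows 0.5 turn to rack 0.002
t 21.68 p [633.4 -82.2  94.8] x [0.875 0.116 0.47 ] z [ 0.462  0.088 -0.882] j [ 0.082  0.556  0.071  2.065 -1.304  0.194 -0.045] w 85.3 F [ 0.2 -0.4  1.2] 0.0
shift [-7.1 -2.3 39.2] rows 1.0 turn to rack 0.002
grasp rel foot: along 80.80404717808582 uphillperp 8.537005885437136 y -3.4168110458759635
```

Emit:
arm_command(commands=[[-5,-1,11,0,85],[-5,-1,11,0,85],[-5,-1,11,0,85],[-2,0,5,0,85],[0,0,0,0,85]])

```text
time_s: 22.1
position: [641.3, -81.4, 64.7]
eef_rot: [0.971, 0.069, 0.227, -0.034]
ft_force: [-1.0, -0.3, 0.4]
grip_width: 85.3
finger_force: 0.0
```

```bash
python3 -c "
from h import *
G=rack(0,0,40)+40*AX; s,M=go(G); Z=M[:,2]; go(G+20*Z)
g=s['position']-22*Z; v=g-rack(0,0,40); print('grasp rel foot: along',v@AX,'uphillperp',v@np.array([.866*RX[0],.866*RX[1],.5]),'y',v@RY)"
```

```text
t 22.1 p [641.3 -81.4  64.7] x [0.887 0.119 0.446] z [ 0.436  0.097 -0.895] j [ 0.095  0.625  0.054  2.026 -1.305  0.192 -0.037] w 85.3 F [-1.  -0.3  0.4] 0.0
shift [ -0.2  -3.5 -11.1] rows 0.3 turn to rack 0.003
t 22.1 p [641.3 -81.4  64.7] x [0.887 0.119 0.446] z [ 0.436  0.097 -0.895] j [ 0.095  0.625  0.054  2.026 -1.305  0.192 -0.037] w 85.3 F [-1.  -0.3  0.4] 0.0
shift [-0.2 -3.5  8.9] rows 0.2 turn to rack 0.003
grasp rel foot: along 50.68377789359842 uphillperp 0.9097926719890133 y -3.917684535252637
```

Emit:
arm_command(commands=[[-1,-3,6,0,85],[0,0,0,0,85],[0,0,0,0,50],[0,0,0,0,50],[0,0,0,0,50],[0,0,0,0,50],[0,0,0,0,50],[0,0,0,0,50]], newtons=50)

```text
time_s: 22.77
position: [643.4, -78.8, 62.3]
eef_rot: [0.971, 0.069, 0.226, -0.035]
ft_force: [-6.4, 1.3, 9.2]
grip_width: 55.6
finger_force: 50.7
```

```bash
python3 -c "
from h import *
s,M=st();Z=M[:,2]
g=s['position']-22*Z; v=g-rack(0,0,40); print('grasp rel foot: along',v@AX,'uphillperp',v@np.array([.866*RX[0],.866*RX[1],.5]),'y',v@RY, 'AX tool',M.T@AX)"
```

```text
t 22.77 p [643.4 -78.8  62.3] x [0.888 0.119 0.444] z [ 0.434  0.098 -0.895] j [ 0.089  0.632  0.056  2.021 -1.305  0.193 -0.043] w 55.6 F [-6.4  1.3  9.2] 50.7
grasp rel foot: along 47.392576120819925 uphillperp 1.8830137412807844 y -1.5721095787325763 AX tool [-0.064 -0.041 -0.997]
```

Emit:
arm_command(commands=[[-2,0,-12,0,50],[-2,0,-20,0,50],[-2,0,-22,0,50],[-2,0,-22,0,50],[-2,0,-22,0,50],[0,0,-12,0,50],[0,12,0,0,50],[0,30,0,0,50],[0,-30,0,0,50],[0,-25,0,0,50],[0,13,0,0,50],[0,0,0,0,50]])

```text
time_s: 23.77
position: [586.7, -90.7, 155.5]
eef_rot: [0.971, 0.07, 0.226, -0.034]
ft_force: [1.2, -0.7, -2.2]
grip_width: 55.7
finger_force: 56.5
```

```bash
python3 -c "
from h import *
st(); c=weigh(20); st()"
```

```text
t 23.77 p [586.7 -90.7 155.5] x [0.888 0.12  0.443] z [ 0.434  0.098 -0.896] j [-0.102  0.404  0.335  2.132 -1.034  0.356 -0.311] w 55.7 F [ 1.2 -0.7 -2.2] 56.5
F mean [ 0.043  0.02  -2.597] sd [0.346 0.353 0.418] z [-2.5 -2.4 -2.9 -2.9 -2.8 -3.1 -3.2 -2.1 -2.3 -2.2 -2.8 -2.2 -3.4 -3.
 -2.3 -2.4 -2.2 -2.3 -1.9 -3. ]
t 24.77 p [587.1 -90.8 155.6] x [0.888 0.119 0.443] z [ 0.434  0.098 -0.896] j [-0.101  0.405  0.335  2.132 -1.034  0.356 -0.312] w 56.0 F [ 0.9  0.7 -3. ] 56.7
```

tin_middle weighs about 2.6 N, so it holds a ball and goes back in the rack.

```bash
cat >> h.py <<'E'
UP=np.array([.866*RX[0],.866*RX[1],.5])
E
python3 -c "
from h import *
T=np.array([643.4,-78.8,62.3])+6*UP
go(T+15*AX); go(T)"
```

```text
t 24.77 p [587.1 -90.8 155.6] x [0.888 0.119 0.443] z [ 0.434  0.098 -0.896] j [-0.101  0.405  0.335  2.132 -1.034  0.356 -0.312] w 56.0 F [ 0.9  0.7 -3. ] 56.7
shift [15.1 -0.7 93.8] rows 2.3 turn to rack 0.003
t 24.77 p [587.1 -90.8 155.6] x [0.888 0.119 0.443] z [ 0.434  0.098 -0.896] j [-0.101  0.405  0.335  2.132 -1.034  0.356 -0.312] w 56.0 F [ 0.9  0.7 -3. ] 56.7
shift [ 16.   -0.1 108.8] rows 2.7 turn to rack 0.003
```

Emit:
arm_command(commands=[[2,0,14,0,50],[2,0,18,0,50],[2,0,18,0,50],[3,0,18,0,50],[3,0,14,0,50],[2,0,10,0,50],[0,0,0,0,50]])

```text
time_s: 25.35
position: [639.7, -79.6, 77.9]
eef_rot: [0.971, 0.069, 0.225, -0.035]
ft_force: [-0.1, 0.6, -2.2]
grip_width: 55.4
finger_force: 56.7
```

```bash
python3 -c "
from h import *
T=np.array([643.4,-78.8,62.3])+6*UP
s,M=go(T); v=s['position']-T; print('along',v@AX,'up',v@UP,'y',v@RY)"
```

```text
t 25.35 p [639.7 -79.6  77.9] x [0.889 0.119 0.442] z [ 0.433  0.099 -0.896] j [ 0.037  0.601  0.125  2.03  -1.248  0.235 -0.114] w 55.4 F [-0.1  0.6 -2.2] 56.7
shift [ 2.5  0.3 15.3] rows 0.4 turn to rack 0.003
along 15.412596068275501 up -1.472801974928239 y -0.3563002673950202
```

Emit:
arm_command(commands=[[1,0,5,0,50],[1,0,5,0,50],[0,0,4,0,50],[0,0,2,0,50],[0,0,0,0,50]])

```text
time_s: 25.77
position: [648.1, -78.3, 65.8]
eef_rot: [0.971, 0.069, 0.226, -0.034]
ft_force: [-0.2, -0.8, -2.0]
grip_width: 55.6
finger_force: 56.7
```

```bash
python3 -c "
from h import *
T=np.array([643.4,-78.8,62.3])+6*UP
s,M=go(T); v=s['position']-T; print('along',v@AX,'up',v@UP,'y',v@RY)"
```

```text
t 25.77 p [648.1 -78.3  65.8] x [0.889 0.119 0.443] z [ 0.434  0.098 -0.896] j [ 0.063  0.631  0.087  2.01  -1.273  0.211 -0.086] w 55.6 F [-0.2 -0.8 -2. ] 56.7
shift [ 0.2 -0.1  0.7] rows 0.0 turn to rack 0.003
along 0.6653506144938401 up -0.15825846456117865 y -0.11362448633303397
```

Emit:
arm_command(commands=[[0,0,1.5,0,50],[0,0,1.5,0,50],[0,0,0,0,50]])

```text
time_s: 26.02
position: [648.5, -78.2, 65.2]
eef_rot: [0.971, 0.069, 0.226, -0.035]
ft_force: [-19.8, 0.4, 23.3]
grip_width: 55.6
finger_force: 61.2
```

```bash
python3 -c "
from h import *
T=np.array([643.4,-78.8,62.3])+6*UP
s,M=go(T); v=s['position']-T; print('along',v@AX,'up',v@UP,'y',v@RY)"
```

```text
t 26.02 p [648.5 -78.2  65.2] x [0.888 0.118 0.445] z [ 0.435  0.099 -0.895] j [ 0.068  0.632  0.08   2.01  -1.279  0.208 -0.078] w 55.6 F [-19.8   0.4  23.3] 61.2
shift [ 0.1 -0.1 -0.1] rows 0.0 turn to rack 0.002
along -0.08462962720524331 up -0.12413367816654 y -0.11480275232318136
```

Emit:
arm_command(commands=[[0,0,-1.5,0,50],[0,0,0,0,57],[0,0,0,0,60],[0,0,0,0,70],[0,0,0,0,85],[0,0,0,0,85],[-1,0,-15,0,85],[-2,0,-30,0,85],[-2,0,-30,0,85],[-2,0,-25,0,85],[0,0,0,0,85]])

```text
time_s: 26.93
position: [599.4, -90.3, 154.8]
eef_rot: [0.971, 0.068, 0.228, -0.033]
ft_force: [1.0, -0.5, 0.9]
grip_width: 84.9
finger_force: 0.0
```

```bash
python3 -c "
from h import *
G=rack(1,-105.5,40)+40*AX; s,M=go(G); Z=M[:,2]; go(G-70*Z)
c=cam('top'); print('lid pred',proj(c,[rack(5-32,-1.6,43+55),rack(1-32,-105.5,95.4)]))
cv2.imwrite('pics/mid.png',cv2.resize(np.hstack([cam('scene')['color'][130:260,140:330],c['color'][160:290,200:390]])[:,:,::-1],None,fx=2.1,fy=2.1))"
```

```text
t 26.93 p [599.4 -90.3 154.8] x [0.887 0.117 0.447] z [ 0.438  0.096 -0.894] j [-0.109  0.423  0.339  2.108 -1.039  0.359 -0.318] w 84.9 F [ 1.  -0.5  0.9] 0.0
shift [ -1.6 102.4  85. ] rows 3.2 turn to rack 0.002
t 26.93 p [599.4 -90.3 154.8] x [0.887 0.117 0.447] z [ 0.438  0.096 -0.894] j [-0.109  0.423  0.339  2.108 -1.039  0.359 -0.318] w 84.9 F [ 1.  -0.5  0.9] 0.0
shift [ -1.6 102.4  15. ] rows 2.5 turn to rack 0.002
lid pred [[288.388 193.65 ]
 [324.325 191.387]]
```

View pics/mid.png

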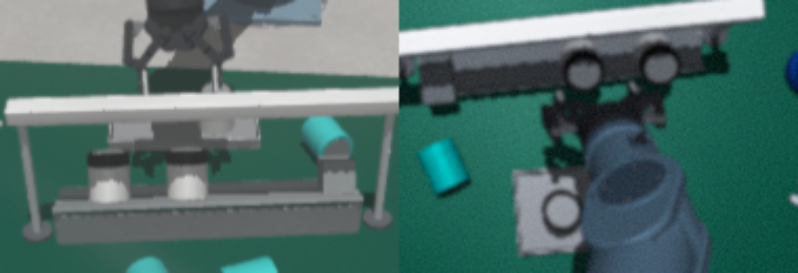

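tin_middle is back on the rack bed, and tin_left stands in the tray. On to the right tin.

Emit:
arm_command(commands=[[0,20,-3,0,85],[0,28,0,0,85],[0,28,4,0,85],[0,20,10,0,85],[-1,6,12,0,85],[-1,0,12,0,85],[-1,0,10,0,85],[0,0,0,0,85]])

```text
time_s: 27.7
position: [630.7, -184.0, 102.6]
eef_rot: [0.971, 0.069, 0.224, -0.036]
ft_force: [-0.0, -0.0, -0.6]
grip_width: 84.8
finger_force: 0.0
```

```bash
python3 -c "
from h import *
F=rack(1,-105.5,40); G=F+40*AX; s,M=go(G); Z=M[:,2]; go(G+16*Z)
g=s['position']-22*Z; v=g-F; print('along',v@AX,'up',v@UP,'y',v@RY)"
```

```text
t 27.7 p [ 630.7 -184.   102.6] x [0.89  0.119 0.44 ] z [ 0.43   0.1   -0.897] j [ 0.133  0.596  0.264  1.966 -1.137  0.422 -0.083] w 84.8 F [-0.  -0.  -0.6] 0.0
shift [ 5.2  3.6 33.5] rows 0.8 turn to rack 0.003
t 27.7 p [ 630.7 -184.   102.6] x [0.89  0.119 0.44 ] z [ 0.43   0.1   -0.897] j [ 0.133  0.596  0.264  1.966 -1.137  0.422 -0.083] w 84.8 F [-0.  -0.  -0.6] 0.0
shift [ 5.2  3.6 49.5] rows 1.2 turn to rack 0.003
along 95.8460303664267 up -1.430345269009912 y 1.167949310780779
```

Emit:
arm_command(commands=[[1,1,12,0,85],[1,1,13,0,85],[1,1,13,0,85],[1,0.5,11,0,85],[0,0,0,0,85]])

```text
time_s: 28.12
position: [657.0, -182.4, 61.7]
eef_rot: [0.971, 0.07, 0.225, -0.035]
ft_force: [-0.6, 0.6, 0.1]
grip_width: 84.7
finger_force: 0.0
```

```bash
python3 -c "
from h import *
F=rack(1,-105.5,40); G=F+40*AX; s,M=go(G); Z=M[:,2]; go(G+16*Z)
g=s['position']-22*Z; v=g-F; print('along',v@AX,'up',v@UP,'y',v@RY)"
```

```text
t 28.12 p [ 657.  -182.4   61.7] x [0.889 0.12  0.442] z [ 0.432  0.1   -0.896] j [ 0.174  0.69   0.191  1.911 -1.21   0.369 -0.017] w 84.7 F [-0.6  0.6  0.1] 0.0
shift [ -0.4  -0.3 -14.6] rows 0.4 turn to rack 0.003
t 28.12 p [ 657.  -182.4   61.7] x [0.889 0.12  0.442] z [ 0.432  0.1   -0.896] j [ 0.174  0.69   0.191  1.911 -1.21   0.369 -0.017] w 84.7 F [-0.6  0.6  0.1] 0.0
shift [-0.4 -0.3  1.4] rows 0.0 turn to rack 0.003
along 47.330851583350054 up 0.8788882410312802 y -0.6154938613927046
```

Emit:
arm_command(commands=[[0,0,0,0,50],[0,0,0,0,50],[0,0,0,0,50],[0,0,0,0,50],[0,0,0,0,50],[0,0,0,0,50]], newtons=50)

```text
time_s: 28.62
position: [656.5, -184.1, 64.8]
eef_rot: [0.971, 0.069, 0.226, -0.034]
ft_force: [-3.2, 1.5, 5.0]
grip_width: 55.8
finger_force: 51.9
```

```bash
python3 -c "
from h import *
st()"
```

```text
t 28.62 p [ 656.5 -184.1   64.8] x [0.888 0.119 0.444] z [ 0.435  0.097 -0.895] j [ 0.173  0.684  0.195  1.913 -1.209  0.371 -0.018] w 55.8 F [-3.2  1.5  5. ] 51.9
```

Emit:
arm_command(commands=[[-2,0,-12,0,50],[-2,0,-20,0,50],[-2,0,-22,0,50],[-2,0,-22,0,50],[-2,0,-22,0,50],[0,0,-12,0,50],[0,12,0,0,50],[0,30,0,0,50],[0,-30,0,0,50],[0,-25,0,0,50],[0,13,0,0,50],[0,0,0,0,50]])

```text
time_s: 29.62
position: [600.1, -196.7, 157.8]
eef_rot: [0.971, 0.069, 0.226, -0.034]
ft_force: [1.2, -1.7, -0.9]
grip_width: 55.7
finger_force: 53.7
```

```bash
python3 -c "
from h import *
st(); c=weigh(20); go([462,-160,140])"
```

```text
t 29.62 p [ 600.1 -196.7  157.8] x [0.888 0.119 0.444] z [ 0.434  0.097 -0.896] j [ 0.093  0.476  0.36   2.009 -1.013  0.498 -0.176] w 55.7 F [ 1.2 -1.7 -0.9] 53.7
F mean [-0.047 -0.233 -0.924] sd [0.424 0.662 0.476] z [-1.2 -1.7 -0.3 -0.7 -0.7 -0.8 -1.5 -0.3 -0.7 -0.2 -1.4 -1.7 -0.7 -1.4
 -1.5 -1.  -0.6 -0.2 -1.  -0.7]
t 30.62 p [ 600.1 -195.7  157.7] x [0.888 0.119 0.443] z [ 0.434  0.098 -0.896] j [ 0.092  0.476  0.36   2.01  -1.013  0.498 -0.177] w 55.5 F [ 0.5 -0.7 -0.7] 53.7
shift [-126.3  -55.3  -40.6] rows 3.5 turn to rack 0.003
```

tin_right weighs about 0.9 N, so it's empty and goes in the tray.

Emit:
arm_command(commands=[[-30,-10,-8,0,50],[-30,-10,-8,0,50],[-30,-10,-8,0,50],[-30,-10,-8,0,50],[-12,0,10,0,50],[-12,0,12,0,50],[-12,0,12,0,50],[-12,0,12,0,50],[0,0,0,0,50]])

```text
time_s: 31.37
position: [453.4, -179.9, 86.5]
eef_rot: [0.973, 0.069, 0.218, -0.039]
ft_force: [-0.2, -0.5, -0.9]
grip_width: 55.7
finger_force: 53.7
```

```bash
python3 -c "
from h import *
foot(0.06,47)"
```

```text
t 31.37 p [ 453.4 -179.9   86.5] x [0.896 0.117 0.429] z [ 0.418  0.106 -0.902] j [ 0.706  0.453 -0.256  2.316 -1.306  0.192  0.333] w 55.7 F [-0.2 -0.5 -0.9] 53.7
grasp [ 444.172 -182.273  106.306] axis [-0.471 -0.113  0.875] foot [ 466.326 -176.965   65.196] lowest z 51.62434572409239
```

Emit:
arm_command(commands=[[-9,-5,9,0,50],[-9,-5,9,0,50],[-9,-5,9,0,50],[-8,-3,8,0,50],[0,0,0,0,50]])

```text
time_s: 31.78
position: [439.5, -175.0, 64.9]
eef_rot: [0.975, 0.075, 0.202, -0.052]
ft_force: [-0.3, 0.5, -1.5]
grip_width: 55.3
finger_force: 53.7
```

```bash
python3 -c "
from h import *
foot(0.06,47)"
```

```text
t 31.78 p [ 439.5 -175.    64.9] x [0.907 0.125 0.401] z [ 0.386  0.131 -0.913] j [ 0.719  0.498 -0.258  2.32  -1.306  0.192  0.365] w 55.3 F [-0.3  0.5 -1.5] 53.7
grasp [ 430.98  -177.926   84.993] axis [-0.439 -0.139  0.888] foot [ 451.628 -171.414   43.276] lowest z 30.37807360601498
```

Emit:
arm_command(commands=[[-5,-5,9,0,50],[-4,-5,9,0,50],[-3,-5,8,0,50],[-1,0,5,0,50],[0,0,0,0,50]])

```text
time_s: 32.2
position: [442.6, -167.7, 49.2]
eef_rot: [0.977, 0.078, 0.191, -0.061]
ft_force: [0.1, 0.3, -0.7]
grip_width: 55.5
finger_force: 53.7
```

```bash
python3 -c "
from h import *
foot(0.06,47)"
```

```text
t 32.2 p [ 442.6 -167.7   49.2] x [0.915 0.128 0.383] z [ 0.364  0.15  -0.919] j [ 0.691  0.539 -0.245  2.304 -1.306  0.192  0.36 ] w 55.5 F [ 0.1  0.3 -0.7] 53.7
grasp [ 434.547 -170.963   69.419] axis [-0.418 -0.157  0.895] foot [ 454.216 -163.577   27.377] lowest z 14.860031596256228
```

Emit:
arm_command(commands=[[-4,0,5,0,50],[-4,0,5,0,50],[-3,0,4,0,50],[0,0,0,0,50]])

```text
time_s: 32.53
position: [440.9, -171.1, 40.5]
eef_rot: [0.977, 0.079, 0.189, -0.066]
ft_force: [-2.3, 2.0, 17.3]
grip_width: 55.7
finger_force: 54.2
```

```bash
python3 -c "
from h import *
foot(0.06,47)"
```

```text
t 32.53 p [ 440.9 -171.1   40.5] x [0.916 0.129 0.379] z [ 0.358  0.159 -0.92 ] j [ 0.708  0.564 -0.248  2.294 -1.306  0.195  0.381] w 55.7 F [-2.3  2.  17.3] 54.2
grasp [ 433.049 -174.566   60.69 ] axis [-0.412 -0.167  0.896] foot [ 452.433 -166.722   18.598] lowest z 6.139890137841157
```

Emit:
arm_command(commands=[[0,0,-1,0,55],[0,0,0,0,55.5],[0,0,0,0,55.5]], newtons=20)

```text
time_s: 32.78
position: [439.9, -171.5, 40.9]
eef_rot: [0.977, 0.079, 0.188, -0.066]
ft_force: [1.2, 1.2, 5.5]
grip_width: 55.4
finger_force: 53.1
```

Emit:
arm_command(commands=[[5,0,2,0,55.5],[5,0,2,0,55.5],[4,0,1,0,55.5],[0,0,0,0,55.5]])

```text
time_s: 33.12
position: [454.1, -169.3, 41.0]
eef_rot: [0.977, 0.078, 0.187, -0.065]
ft_force: [-0.2, -0.9, -0.3]
grip_width: 55.8
finger_force: 50.3
```

```bash
python3 -c "
from h import *
foot(0.06,47)
c=cam('top')
cv2.imwrite('pics/r2.png',cv2.resize(np.hstack([cam('scene')['color'][130:260,140:330],c['color'][160:290,200:390]])[:,:,::-1],None,fx=2.1,fy=2.1))"
```

```text
t 33.12 p [ 454.1 -169.3   41. ] x [0.918 0.129 0.376] z [ 0.356  0.157 -0.921] j [ 0.651  0.566 -0.209  2.272 -1.277  0.208  0.323] w 55.8 F [-0.2 -0.9 -0.3] 50.3
grasp [ 446.243 -172.801   61.293] axis [-0.41  -0.164  0.897] foot [ 465.511 -165.077   19.126] lowest z 6.759156384245971
```

View pics/r2.png

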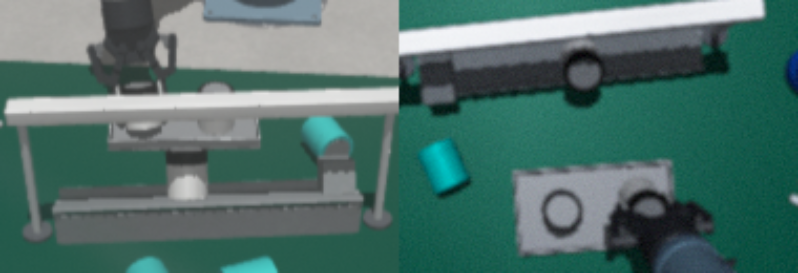

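Emit:
arm_command(commands=[[-5,0,0,0,55],[-5,0,0,0,55],[0,0,1,0,55],[0,0,0,0,56.3],[0,0,0,0,57],[0,0,0,0,58],[0,0,0,0,60],[0,0,0,0,64],[0,0,0,0,70],[0,0,0,0,72]])

```text
time_s: 34.05
position: [444.4, -170.7, 36.6]
eef_rot: [0.977, 0.078, 0.186, -0.066]
ft_force: [0.3, -0.5, 0.8]
grip_width: 72.2
finger_force: 0.0
```

```bash
python3 -c "
from h import *
foot(0.06,47)
c=cam('top')
cv2.imwrite('pics/r3.png',cv2.resize(np.hstack([cam('scene')['color'][130:260,140:330],c['color'][160:290,200:390]])[:,:,::-1],None,fx=2.1,fy=2.1))"
```

```text
t 34.05 p [ 444.4 -170.7   36.6] x [0.919 0.128 0.374] z [ 0.353  0.158 -0.922] j [ 0.693  0.574 -0.24   2.286 -1.306  0.192  0.373] w 72.2 F [ 0.3 -0.5  0.8] 0.0
grasp [ 436.619 -174.162   56.872] axis [-0.408 -0.166  0.898] foot [ 455.78  -166.382   14.666] lowest z 2.345890292035037
```

View pics/r3.png

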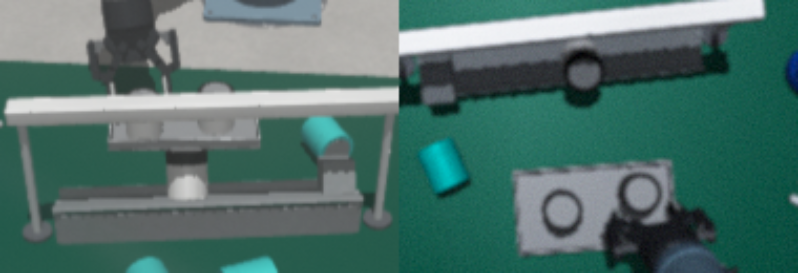

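tin_right is upright in the right place of the tray, with its lid at about (640,193). Retreating and checking.

Emit:
arm_command(commands=[[0,0,0,0,84],[0,-1,-8,0,84],[0,-3,-18,0,84],[0,-5,-30,0,84],[0,-4,-38,0,84],[0,0,-40,0,84],[0,0,-40,0,84],[0,0,-40,0,84],[-20,0,-30,0,84],[0,0,0,0,84]])

```text
time_s: 34.98
position: [336.1, -201.8, 259.6]
eef_rot: [0.977, 0.077, 0.189, -0.063]
ft_force: [0.1, -0.4, -0.3]
grip_width: 84.0
finger_force: 0.0
```

```bash
python3 -c "
from h import *
st(); c=cam('top')
g=cv2.resize(c['color'][150:290,170:380,::-1],None,fx=3.8,fy=3.8,interpolation=cv2.INTER_CUBIC); cv2.imwrite('pics/fin.png',g)
P=ray(c,[(266+0.6,261),(304.8+10,251.9)],68); d=P[:,:2]-[441,-104.3]; print(P, d@[.995,.099], d@[-.099,.995])"
```

```text
t 34.98 p [ 336.1 -201.8  259.6] x [0.916 0.127 0.38 ] z [ 0.36   0.153 -0.92 ] j [ 0.445 -0.045  0.28   2.303 -0.513  0.77  -0.335] w 84.0 F [ 0.1 -0.4 -0.3] 0.0
[[ 433.977  -23.973   68.   ]
 [ 463.894 -163.371   68.   ]] [ 0.965 16.932] [ 80.62  -61.042]
```

View pics/fin.png

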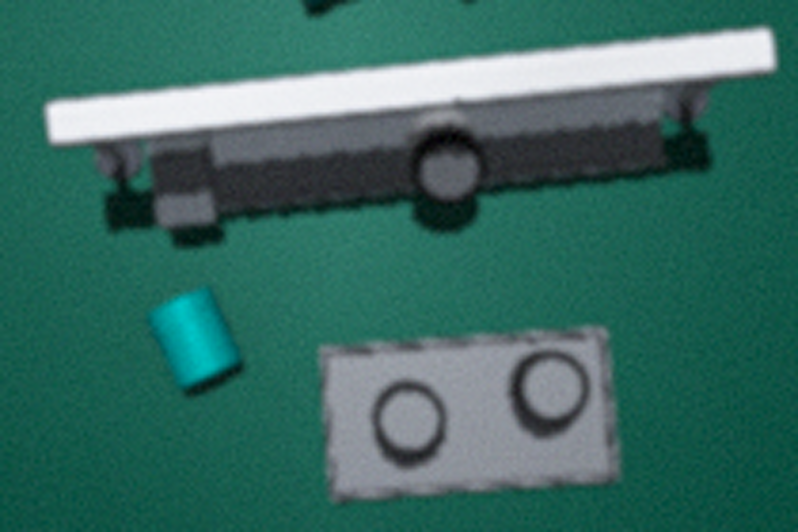

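The final view shows both empty tins upright in the tray, at (410,418) and (550,388). The tin with the ball sits in the rack at (448,168). Handing in.

```bash
python3 -c "
from plant import robot
print(robot.hand_in())"
```

```text
the job is handed in; nothing more can be done
None
```

The job is handed in, with no score returned: tin_left (about 130 g) and tin_right (about 95 g) weighed as empty and stand upright in the tray, and tin_middle (about 265 g, holding a ball) sits back on the rack bed behind the lip.

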